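Tip the vial rack down, push it home and flip the hold-down over it

TASK

The white vial rack stands on end in the open end of the autosampler's loading tray: push it over towards the end stop so that it lies flat in the tray with its holes up, then push it along the tray until it is fully home against the stop, and then flip the orange-tipped hold-down bar inward so that it lies flat over the rack. Do it all by pushing, without lifting or carrying the rack, and leave the other things on the bench standing where they are.

Things in the scene. Friction and masses are not known exactly. Their poses are not given: they have to be found in the camera images.
- tray: Fixed blue-grey metal tray, 200 x 64 mm. Origin on the bench, on the tray's centreline; z up, x along the tray towards the dark end stop, y to the side with the hold-down bar. Floor 6 mm above the bench; rails 6 mm thick, up to 18 mm; channel 52 mm wide (y -26 to +26 mm), open at x = -105 mm; the stop's inner face is at x = +85 mm, its top at 30 mm.
- rack: Loose white plastic block, 84 x 46 x 34 mm, about 0.2 kg, 2 x 4 dark holes in one 84 x 46 face. Stands on end on the tray floor, hole face towards the tray's open end. Origin: centre of its standing end; z: its 84 mm axis, up at the start; y: 46 mm width; the hole face looks along -x. Tipped properly, -x points up and z to the stop. Past 22 degrees it falls on its own.
- rack_center (a point): Centre of the rack block, 42 mm from each end. Lying flat, the rack's top is 40 mm above the bench and, tipped where it starts, its end is some 35 to 60 mm short of the stop. Lying home against the stop, this point is at x = 43 mm, z = 23 mm in the tray's frame.
- tray_stop (a point): Middle of the end stop's inner face, 23 mm above the bench.
- hold_bar (a joint): Hinge of the hold-down bar, rad: 0 leans 20 degrees outward (away from the tray), 0.35 upright, 1.92 (its limit) lies level across the tray, 1 to 2 mm above a rack lying home. Slight friction: it stays as found, and once pushed some 30 degrees past upright it falls flat on its own.
- bar_hinge (a point): Axis of the hold-down hinge, 46 mm above the bench, at tray x = 55 mm, y = +37 mm, just outside the side rail; the axis runs along the tray's x. The posts carrying it are 50 mm high.
- bar_tip (a point): Centre of the orange end piece (24 mm along the tray, 11 mm thick, 16 mm long) of the steel hold-down bar, 54 mm from the hinge axis; the bar is 62 mm long in all and 16 mm wide.
- vial_a: Bystander: amber vial with blue cap, 22 mm across, 50 mm high, beside the tray. Origin under its centre.
- vial_b: Bystander: amber vial with red cap, 22 mm across, 50 mm high, beside the tray. Origin under its centre.
- jar: Bystander: jar with white cap, 52 mm across, 70 mm high, beyond the end stop. Origin under its centre.
- bottle: Bystander: amber bottle with blue cap, 64 mm across, 150 mm high. Origin under its centre.
- beaker: Bystander: white open beaker, 68 mm across, 85 mm high. Origin under its centre.
- spare_rack: Bystander: low blue block with holes, 90 x 60 x 30 mm, not the one to load. Origin under its centre.
- screwdriver: Bystander: screwdriver 170 mm long lying on the bench.
There are look-alikes about, which are no part of the job. Of the things shaped like the rack, the white one is meant. There is more than one size of the tray; the one meant has the size given above.

How it is judged:
By the outcome, as a careful person would: the job done as asked, in the order asked, and still so for the second after the job is handed in, with the robot touching nothing.
It also fails if it takes over 48 s, if anything falls off the work surface, if the arm or the gripper's body presses on something with over 40 N, if the wrist force passes 120 N, or if a joint passes its speed limit or range.

ROBOT

A 6-joint arm with a two-finger parallel gripper is mounted at the origin on the work surface. World frame = base frame: x ahead of the robot, y to its left, z up, the work surface at z = 0. Lengths are in m, angles in degrees, forces in N, time in s.
With the tool pointing down it reaches from about 0.425 to 0.925 m from the base axis. Payload 12.5 kg.
Tool frame: the origin (TCP) lies on the centre line of the jaws, within the pads' length; the fingertips stand 22 mm ahead of it and the grasp point (between the pads) lies 3 mm ahead of it; y points along the fingers, x is the direction in which the jaws open and shut, and the axes are right-handed (so a half turn about y gives the same grasp; the last joint's range is limited). The gripper opens to 85 mm and grips with 20 to 120 N. Pads are 22 mm wide; open, the fingers measure 114 mm over their backs; the gripper's body (76 mm by 85 mm) begins 54 mm behind the grasp point. The pads swing forward as they close: fully open they stand 13 mm farther back than shut.
Start: joints at [67.174, 28.126, 89.318, -0, 62.55, -6.05], TCP at [0.18, 0.598, 0.253] pointing down, gripper open.
Joint ranges: [-177.58, 177.58], [-47.91, 125.51], [2.72, 160], [-65.01, 245.01], [3.68, 167.84], [-153.87, 153.87]. Speed limits (degrees/s): [127.2, 127.2, 159.86, 180, 180, 180].

INTERFACE

Orientations are given as [roll, pitch, yaw] about the fixed x, y, z axes, in that order (R = Rz(yaw) Ry(pitch) Rx(roll)).
In Python, from cell import readout, imaging, ctrl, models gives the robot as it stands.
- The arm moves only by the shell command python3 -m inch 'ROWS' [FORCE]. ROWS is a JSON object of lists of equal length, an entry for each row: "grip": the closure, from -1 (fully open) to 1 (shut); "delta_pos": the shift along the tool's x, y, z in m, a list of three; "turn": the turn about the tool's y in rad. In form: {"grip": [grip, ...], "delta_pos": [[tx, ty, tz], ...], "turn": [turn, ...]}. A call has exactly 5 rows; each row shifts and turns the commanded pose from where the row before left it, along the tool's axes as they then stand; what a row does not reach is not made up. A row lasts 1/8 s, in which the tool goes at most 62.5 mm and 10.7 degrees, less where a joint would pass 70% of its speed; a pose out of reach is approached as far as the arm can. A call with a gripper value outside its range is refused whole. The fingers move at their own pace and stop on an object; FORCE is the grip in N (left out, the last holds). Time passes only in rows, so rows that do not move let the fingers close, or fill a call up. It gives the time, the measured TCP pose, the force and the opening at its end, in the units of the state.
- readout.sense(): the state, without advancing time (a new reading comes with each control period).
- imaging.snapshot(name): name is "side" or "top" or "wrist"; returns (picture, depth): 400x640x3 uint8, red, green, blue; 400x640 float32, m along the optical axis (not along the pixel's ray), 0 where there is no reading.
- imaging.get_calibration(name): a dict with "mtx" (3x3 intrinsics, pixels), "view" (4x4, takes a point from world to camera coordinates). Camera axes: x right, y down, z forward; pixel columns grow to the right and rows downward; lengths in m; the calibration is good to about 2 mm. A picture is of the moment at which its call begins: read the wrist's pose just before it. get_calibration takes no time and is no camera call; for the wrist camera it gives the pose at the moment of the call.
- ctrl.job_done(): hands the job in, once; it reports no verdict.
Trained networks look in the newest picture that a camera, given by its name, has taken for a name from the list of things; names that differ only in an ending like _2 or _b are one class to them, and where a whole thing is asked for, a point or a joint stands for the part that bears it (a point fixed in the world has none). Each returns a list of dicts, best first, with "p" (0 to 1); they miss things now and then, are a little off and sometimes report something else, mostly with a low value. They report only what shows in the picture. A call takes as long as a camera call. They do not tell look-alikes from the thing itself.
- models.spot_in(camera, name): "rect" ([left, top, right, bottom] as shares, 0 to 1, of the picture: columns of its width, rows of its height, round what is visible of it).
- models.silhouettes(camera, name): "pixels" (400x640 bool, what is visible of it) and "rect" ([left, top, right, bottom] as shares, 0 to 1, of the picture: columns of its width, rows of its height, round what is visible of it).
- models.spot_point(camera, name): "point" ([column, row] as shares, 0 to 1, of the picture: columns of its width, rows of its height: a listed point, or the origin of a listed thing).
The state is a dict: "time": time; "joint_positions": joint angles; "joint_velocities": joint speeds; "tau": joint torques, N m; "tcp_pos": TCP position; "orientation": TCP orientation; "ft_force": force on the tool from outside, world axes, zero at the start; "torque": the same for the moment, N m; "gripper_width": finger opening in m.
Only numpy, scipy, OpenCV 4.12 (cv2) and the standard library are available. Lean on these libraries where they do the work, as an engineer would, in place of code of your own. Each camera call takes 0.05 s, during which the arm holds its last target.

## Working session

There is one attempt and no reset: what is moved stays moved. The work goes in short steps, Python scripts to look and compute and a shell command to move; the robot and the scene stay as the last step left them, time stands still between calls to the robot, and variables do not carry over. Pictures are saved under pics/ and viewed, and the job is handed in when it is done.

```bash
ls; mkdir -p pics; python3 - <<'E'
from cell import readout, imaging
import cv2
s=readout.sense();print(s)
for n in("top","side"):
    p,d=imaging.snapshot(n);cv2.imwrite(f"pics/{n}0.png",p[:,:,::-1])
    c=imaging.get_calibration(n);print(n,c)
E
```

```text
pics
{'time': 0.0, 'joint_positions': array([ 6.71748764e+01,  2.81651797e+01,  8.93504163e+01, -1.47937280e-04,
        6.25499304e+01, -6.04857899e+00]), 'joint_velocities': array([ 0.00904675, -0.05970492, -0.08242994,  0.02854275,  0.23377243,
        0.02529139]), 'tau': array([ 1.08809021e-03, -6.18462610e+01, -2.61592752e+01, -9.74976456e-05,
        4.08962049e-03,  3.89770912e-05]), 'tcp_pos': array([0.18027926, 0.59822065, 0.25271479]), 'orientation': array([-8.99932258e+01,  6.51754331e-02,  7.32235275e+01]), 'ft_force': array([ 0.36903251, -0.61449065, -0.42622961]), 'torque': array([-0.00544353,  0.04036436,  0.02308056]), 'gripper_width': 0.08543537913555392}
top {'mtx': array([[385.46971128,   0.        , 323.90006373],
       [  0.        , 385.46971128, 205.84833825],
       [  0.        ,   0.        ,   1.        ]]), 'view': array([[-0.00666657, -0.999758  , -0.02096435,  0.02901874],
       [-0.99633998,  0.00842749, -0.08506246,  0.5705787 ],
       [ 0.08521855,  0.02032055, -0.99615505,  1.11537869],
       [ 0.        ,  0.        ,  0.        ,  1.        ]])}
side {'mtx': array([[457.00921679,   0.        , 313.68642218],
       [  0.        , 457.00921679, 207.12596005],
       [  0.        ,   0.        ,   1.        ]]), 'view': array([[-0.96898374, -0.24692225,  0.009996  ,  0.53440981],
       [-0.20134648,  0.76538784, -0.61126186,  0.15515124],
       [ 0.14328334, -0.59431546, -0.79136529,  1.16674179],
       [ 0.        ,  0.        ,  0.        ,  1.        ]])}
```

View pics/top0.png

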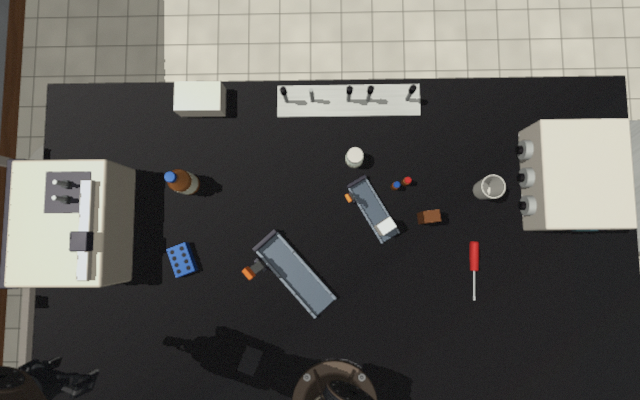

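View pics/side0.png

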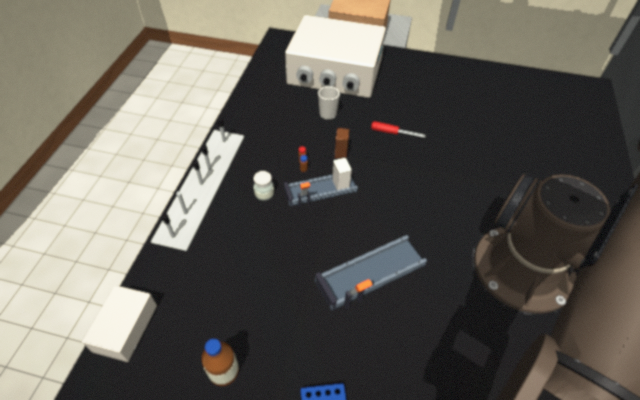

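```bash
cat > h.py <<'E'
from cell import readout, imaging, models, ctrl
import numpy as np, cv2
from scipy.spatial.transform import Rotation as R
def w(n,u,v,z=None,d=None):
    c=imaging.get_calibration(n);K=c['mtx'];V=c['view'];Rm=V[:3,:3];t=V[:3,3]
    ray=np.linalg.inv(K)@[u,v,1]
    o=-Rm.T@t; r=Rm.T@ray
    s=d if d is not None else (z-o[2])/r[2]
    return o+s*r
def pr(n,P):
    c=imaging.get_calibration(n);P=np.atleast_2d(P);q=P@c['view'][:3,:3].T+c['view'][:3,3];q=q@c['mtx'].T
    return q[:,:2]/q[:,2:]
E
python3 - <<'E'
from h import *
p,d=imaging.snapshot("top")
cr=p[165:255,325:455,::-1];cv2.imwrite("pics/topc.png",cv2.resize(cr,None,fx=6,fy=6,interpolation=cv2.INTER_CUBIC))
for nm in("tray","rack","hold_bar","vial_a","jar","bottle","beaker"):
    for r in models.silhouettes("top",nm):
        m=r['pixels'];k=m&(d>0);v,u=np.nonzero(k)
        c=np.array([w("top",a,b,d=d[b,a]) for a,b in zip(u,v)])
        print(nm,round(r['p'],2),np.round(np.array(r['rect'])*[640,400,640,400]),k.sum(),np.median(c,0).round(3) if len(c) else None, np.percentile(c[:,2],[5,95]).round(3))
for nm in("tray","tray_stop","bar_hinge","bar_tip","rack","rack_center"):
    for r in models.spot_point("top",nm): print(nm,r['p'],np.array(r['point'])*[640,400])
p,d=imaging.snapshot("side")
cr=p[130:220,240:380,::-1];cv2.imwrite("pics/sidec.png",cv2.resize(cr,None,fx=5.7,fy=5.7,interpolation=cv2.INTER_CUBIC))
E
```

```text
Traceback (most recent call last):
  File "h.py", line 5, in w
    c=imaging.get_calibration(n);K=c['mtx'];V=c['view'];Rm=V[:3,:3];t=V[:3,3]
ValueError: time passes only in moves, steps and waits
```

View pics/topc.png

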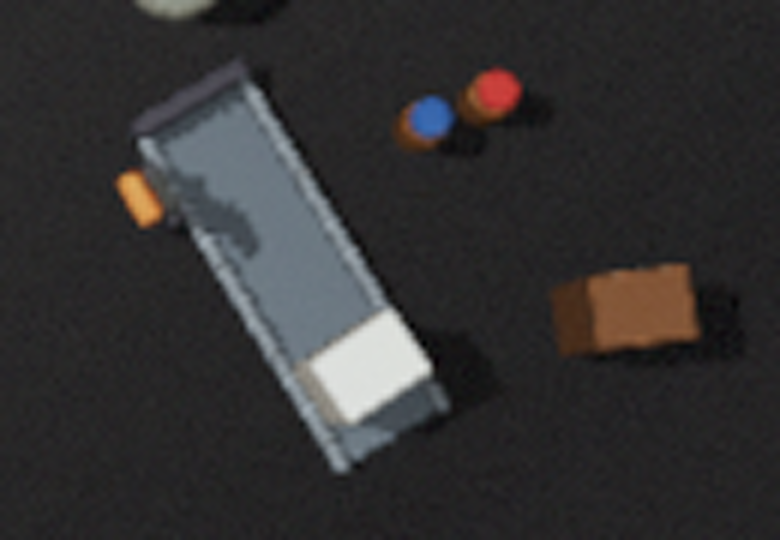

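```bash
cat > h.py <<'E'
from cell import readout, imaging, models, ctrl
import numpy as np, cv2
from scipy.spatial.transform import Rotation as R
_c={}
def cal(n):
    if n=="wrist": return imaging.get_calibration(n)
    if n not in _c: _c[n]=imaging.get_calibration(n)
    return _c[n]
def w(n,u,v,z=None,d=None,c=None):
    c=c or cal(n);K=c['mtx'];V=c['view'];Rm=V[:3,:3];t=V[:3,3]
    u=np.atleast_1d(u);v=np.atleast_1d(v)
    ray=np.linalg.inv(K)@np.array([u,v,np.ones(len(u))])
    o=-Rm.T@t; r=(Rm.T@ray).T
    s=np.atleast_1d(d) if d is not None else (z-o[2])/r[:,2]
    return o+s[:,None]*r
def pr(n,P,c=None):
    c=c or cal(n);P=np.atleast_2d(P);q=P@c['view'][:3,:3].T+c['view'][:3,3];q=q@c['mtx'].T
    return q[:,:2]/q[:,2:]
E
python3 - <<'E'
from h import *
print(readout.sense()['time'])
p,d=imaging.snapshot("top")
for nm in("tray","rack","hold_bar","vial_a","jar","bottle","beaker"):
    for r in models.silhouettes("top",nm):
        m=r['pixels'];k=m&(d>0);v,u=np.nonzero(k)
        c=w("top",u,v,d=d[v,u])
        print(nm,round(r['p'],2),np.round(np.array(r['rect'])*[640,400,640,400]),k.sum(),np.median(c,0).round(3) if len(c) else None, np.percentile(c[:,2],[5,95]).round(3))
for nm in("tray","tray_stop","bar_hinge","bar_tip","rack","rack_center"):
    for r in models.spot_point("top",nm): print(nm,r['p'],np.array(r['point'])*[640,400])
p,d=imaging.snapshot("side")
cr=p[130:220,240:380,::-1];cv2.imwrite("pics/sidec.png",cv2.resize(cr,None,fx=5.7,fy=5.7,interpolation=cv2.INTER_CUBIC))
print(readout.sense()['time'])
# tray corner estimates from top crop
P=np.array([[135,130],[240,62],[345,470],[448,408]])/6+[325,165]
for z in(.03,.018): print(w("top",P[:,0],P[:,1],z=z).round(4))
E
```

```text
0.2
tray 0.8 [343. 172. 401. 244.] 1321 [ 0.582 -0.108  0.007] [0.002 0.05 ]
tray 0.56 [241. 230. 338. 315.] 3196 [0.383 0.124 0.009] [0.004 0.089]
rack 0.78 [420. 208. 438. 224.] 283 [ 0.535 -0.266  0.083] [0.015 0.087]
hold_bar 0.54 [345. 193. 352. 202.] 57 [ 0.591 -0.046  0.102] [0.049 0.108]
hold_bar 0.53 [244. 258. 263. 278.] 227 [0.393 0.217 0.116] [0.    0.144]
vial_a 0.62 [401. 171. 411. 187.] 66 [ 0.642 -0.214  0.045] [0.002 0.052]
vial_a 0.47 [393. 185. 400. 192.] 46 [ 0.628 -0.182  0.047] [0.019 0.052]
jar 0.65 [347. 149. 363. 164.] 273 [ 0.709 -0.062  0.069] [0.029 0.072]
bottle 0.73 [164. 165. 198. 195.] 630 [0.637 0.422 0.1  ] [0.023 0.151]
beaker 0.96 [475. 174. 510. 196.] 626 [ 0.622 -0.46   0.051] [0.003 0.086]
tray 0.82 [292.224 272.68 ]
tray 0.78 [369.984 203.92 ]
tray_stop 0.94 [268.032 242.48 ]
tray_stop 0.58 [355.52 183.4 ]
bar_hinge 0.91 [351.296 196.92 ]
bar_hinge 0.75 [258.816 268.12 ]
bar_tip 0.57 [350.208 199.4  ]
bar_tip 0.52 [249.792 270.4  ]
rack 0.6 [425.6  217.72]
rack 0.58 [380.608 224.92 ]
rack_center 0.75 [428.096 215.92 ]
rack_center 0.52 [385.28 224.52]
0.95
[[ 0.6266 -0.0455  0.03  ]
 [ 0.6598 -0.0976  0.03  ]
 [ 0.4594 -0.1452  0.03  ]
 [ 0.4891 -0.1957  0.03  ]]
[[ 0.6282 -0.046   0.018 ]
 [ 0.6618 -0.0986  0.018 ]
 [ 0.4593 -0.1468  0.018 ]
 [ 0.4892 -0.1978  0.018 ]]
```

View pics/sidec.png

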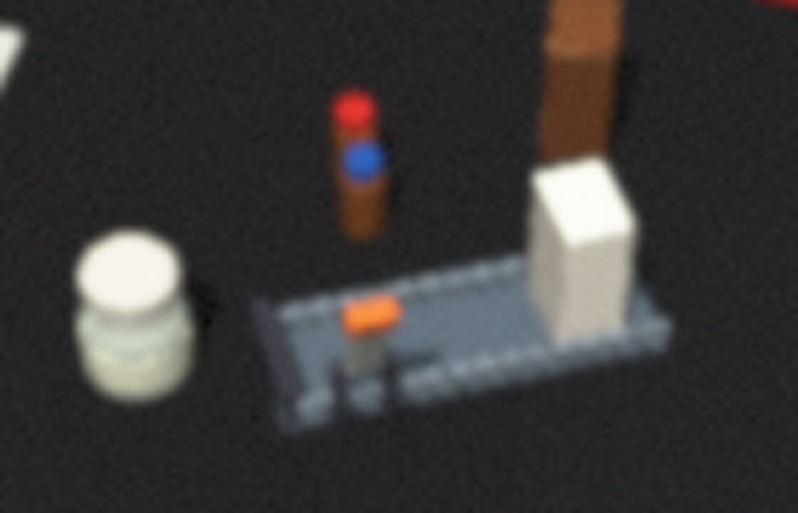

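Candidates for the rack:
- White block standing in the small tray, top view (386,226): chosen, since it is white and stands in a tray of about 197 x 62 mm.
- Brown block of the same shape at (430,216): a look-alike.
- Blue spare rack at (180,260).

Candidates for the tray are the small one at (372,210), chosen, and the large one at (295,275), a look-alike. The crops show the orange-tipped bar at (348,198) leaning outward, and vials near (397,186) and (407,181). I'm moving closer, turning the tool to line up with the tray, and closing the gripper.

```bash
python3 -m inch '{"grip":[1,1,1,1,1],"delta_pos":[[-0.028,0,-0.053],[-0.028,0,-0.053],[-0.028,0,-0.053],[-0.028,0,-0.053],[-0.028,0,-0.053]],"turn":[0,0,0,0,0]}' 40
python3 -m inch '{"grip":[1,1,1,1,1],"delta_pos":[[-0.028,0,-0.053],[-0.028,0,-0.053],[0,0,0],[0,0,0],[0,0,0]],"turn":[0,0,0.18,0.18,0.18]}'
python3 -m inch '{"grip":[1,1,1,1,1],"delta_pos":[[0,0,0],[0,0,0],[0,0,0],[0,0,0],[0,0,0]],"turn":[0.18,0.18,0.18,0.18,0.18]}'
```

```text
time: 1.58
tcp_pos: [0.3949, 0.3864, 0.2535]
orientation: [-90.0, -0.0, 73.2]
ft_force: [-0.0, 0.0, -0.2]
gripper_width: -0.0004
time: 2.2
tcp_pos: [0.4792, 0.3034, 0.2533]
orientation: [-90.0, -0.0, 41.9]
ft_force: [0.1, 0.1, 0.1]
gripper_width: 0.0002
time: 2.82
tcp_pos: [0.479, 0.3037, 0.2534]
orientation: [-90.0, -0.0, -9.6]
ft_force: [-0.5, 0.2, -0.6]
gripper_width: 0.0001
```

```bash
python3 - <<'E'
from h import *
P=np.array([[300,365],[388,308],[433,370],[348,425]])/6+[325,165]
q=w("top",P[:,0],P[:,1],z=.09);print(q.round(4),q.mean(0))
s=readout.sense();print(s['tcp_pos'],s['orientation'],s['joint_positions'])
E
```

```text
[[ 0.5085 -0.1177  0.09  ]
 [ 0.5345 -0.1587  0.09  ]
 [ 0.5057 -0.1787  0.09  ]
 [ 0.4808 -0.1392  0.09  ]] [ 0.50736827 -0.14858644  0.09      ]
[0.47900802 0.30368049 0.25335895] [-8.99946490e+01 -3.93509307e-03 -9.61993433e+00] [2.57004905e+01 2.34151792e+01 9.75836314e+01 2.43956888e-03
 5.89948849e+01 3.53191681e+01]
```

```bash
python3 -m inch '{"grip":[1,1,1,1,1],"delta_pos":[[0,0,0],[0,0,0],[0,0,0],[0,0,0],[0,0,0]],"turn":[0.173,0.173,0.173,0.173,0.173]}'
python3 -m inch '{"grip":[1,1,1,1,1],"delta_pos":[[0.040,0,-0.0285],[0.040,0,-0.0285],[0.040,0,-0.0285],[0.040,0,-0.0285],[0.040,0,-0.0285]],"turn":[0,0,0,0,0]}'
python3 -m inch '{"grip":[1,1,1,1,1],"delta_pos":[[0.040,0,-0.0285],[0.040,0,-0.0285],[0.040,0,-0.0285],[0.040,0,-0.0285],[0.040,0,-0.0285]],"turn":[0,0,0,0,0]}'
python3 - <<'E'
from h import *
p,d=imaging.snapshot("wrist");cv2.imwrite("pics/w1.png",p[:,:,::-1]);np.savez("w1.npz",d=d,p=p,**cal("wrist"))
p,d=imaging.snapshot("top");cv2.imwrite("pics/t1.png",cv2.resize(p[150:300,300:480,::-1],None,fx=4,fy=4))
s=readout.sense();print(s['tcp_pos'],s['orientation'],s['joint_positions'])
E
```

```text
time: 3.45
tcp_pos: [0.479, 0.3037, 0.2534]
orientation: [-90.0, 0.0, -59.2]
ft_force: [0.6, 0.7, -0.5]
gripper_width: -0.0003
time: 4.08
tcp_pos: [0.4603, 0.0573, 0.2535]
orientation: [-90.0, -0.0, -58.8]
ft_force: [0.9, -0.4, -0.0]
gripper_width: -0.0001
time: 4.7
tcp_pos: [0.4418, -0.1877, 0.2535]
orientation: [-90.0, -0.0, -58.9]
ft_force: [0.7, -0.1, -0.4]
gripper_width: 0.0002
[ 0.4419226  -0.18968612  0.25327609] [-8.99917512e+01 -5.88571504e-02 -5.90558978e+01] [-3.10965806e+01  1.64300656e+01  1.08941461e+02 -2.49233770e-02
  5.45726208e+01  2.79737503e+01]
```

View pics/w1.png

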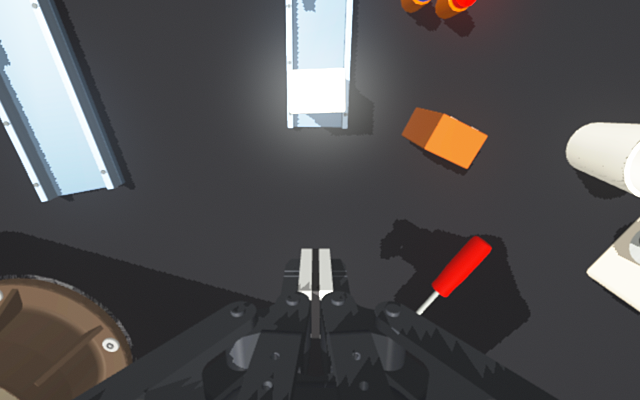

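View pics/t1.png

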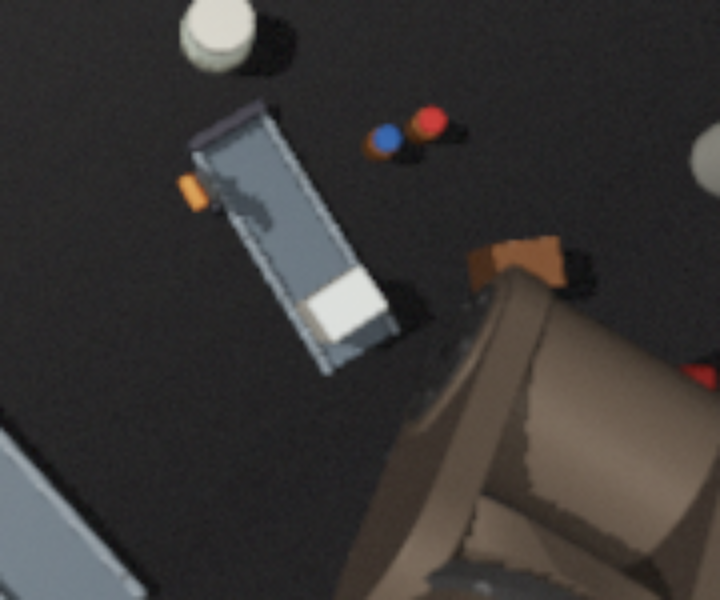

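```bash
python3 - <<'E'
from h import *
z=np.load("w1.npz");c={'mtx':z['mtx'],'view':z['view']}
cv2.imwrite("pics/w1c.png",cv2.resize(z['p'][0:150,250:400,::-1],None,fx=5,fy=4))
print(c['view'].round(3))
d=z['d']
O=np.array([.563,-.119,0]);yaw=np.radians(30.8)
ex=np.array([np.cos(yaw),np.sin(yaw),0]);ey=np.array([-ex[1],ex[0],0])
v,u=np.mgrid[0:140,240:400];v=v.ravel();u=u.ravel();k=d[v,u]>0
q=w("wrist",u[k],v[k],d=d[v[k],u[k]],c=c)
T=np.c_[(q-O)@ex,(q-O)@ey,q[:,2]]
# rack top
m=(T[:,2]>.082)&(T[:,2]<.1)&(abs(T[:,0]+.06)<.05)&(abs(T[:,1])<.05)
print("racktop",m.sum(),T[m].min(0),T[m].max(0),np.median(T[m],0))
import cv2 as cv
print(cv.minAreaRect((T[m][:,:2]*1000).astype(np.float32)))
m=(T[:,2]>.013)&(T[:,2]<.022)&(abs(T[:,1])<.05)
print("rails",m.sum(),np.percentile(T[m],[1,99],axis=0).round(4))
for x0 in np.arange(-.11,.0,.01):
    a=T[m&(abs(T[:,0]-x0)<.005)]
    if len(a)>4: print(x0.round(2),a[:,1].min().round(4),a[:,1].max().round(4))
E
```

```text
[[ 0.516 -0.857  0.003 -0.394]
 [-0.81  -0.486  0.328  0.222]
 [-0.279 -0.172 -0.945  0.471]
 [ 0.     0.     0.     1.   ]]
racktop 2385 [-0.08134358 -0.02743901  0.08238881] [-0.04605069  0.0194261   0.09211434] [-0.06303225 -0.00366386  0.08970842]
((-63.58921813964844, -3.819845199584961), (34.74020004272461, 45.974605560302734), 2.6473748683929443)
rails 1351 [[-0.1012 -0.0376  0.0141]
 [ 0.0171  0.0263  0.0198]]
-0.1 -0.0367 0.0265
-0.09 -0.0373 0.0263
-0.08 -0.0372 0.0261
-0.07 -0.0367 0.0258
-0.06 -0.0374 0.0256
-0.05 -0.0369 0.0264
-0.04 -0.0377 0.0263
-0.03 -0.0373 0.026
-0.02 -0.0378 0.0258
-0.01 -0.0375 0.0254
```

View pics/w1c.png

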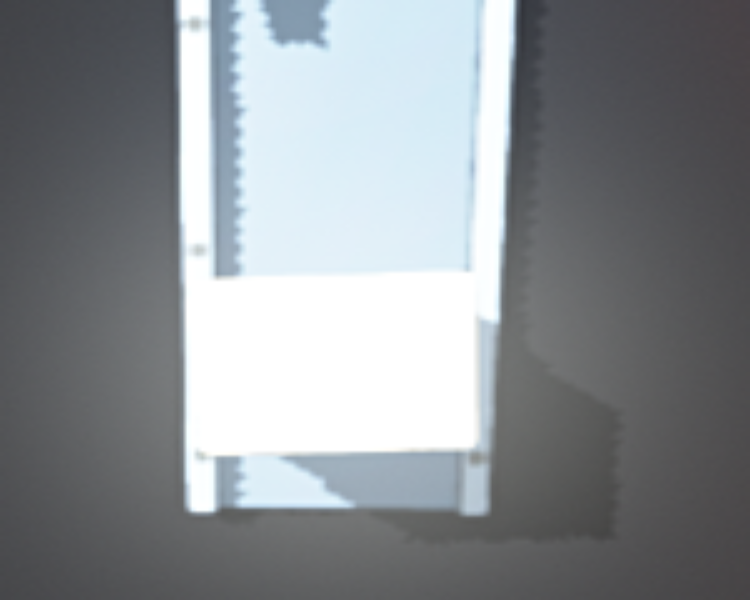

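The wrist view shows the tray's open end at (287–348,128), with the white rack between the rails at (320,90). Its size of 34.7 x 46 mm and top at about 0.09 m match the description. The tool is aligned with the tray, so I'm lowering behind the rack and approaching.

```bash
python3 -m inch '{"grip":[1,1,1,1,1],"delta_pos":[[0.005,0.053,0],[0,0.053,0],[0,0.053,0],[0,0,0.015],[0,0,0.015]],"turn":[0,0,0,0,0]}'
python3 -m inch '{"grip":[1,1,1,1,1],"delta_pos":[[0,0,0.005],[0,0,0.005],[0,0,0.005],[0,0,0.005],[0,0,0]],"turn":[0,0,0,0,0]}'
python3 - <<'E'
from h import *
p,d=imaging.snapshot("side");cv2.imwrite("pics/s2.png",cv2.resize(p[80:230,240:440,::-1],None,fx=4,fy=4))
p,d=imaging.snapshot("wrist");cv2.imwrite("pics/w2.png",p[:,:,::-1])
E
```

```text
time: 5.42
tcp_pos: [0.4721, -0.1743, 0.0959]
orientation: [-89.9, -0.1, -58.8]
ft_force: [0.8, 0.2, 1.4]
gripper_width: -0.0001
time: 6.05
tcp_pos: [0.4876, -0.1644, 0.0943]
orientation: [-90.0, -0.0, -58.8]
ft_force: [-0.1, -0.6, 0.5]
gripper_width: -0.0002
```

View pics/s2.png

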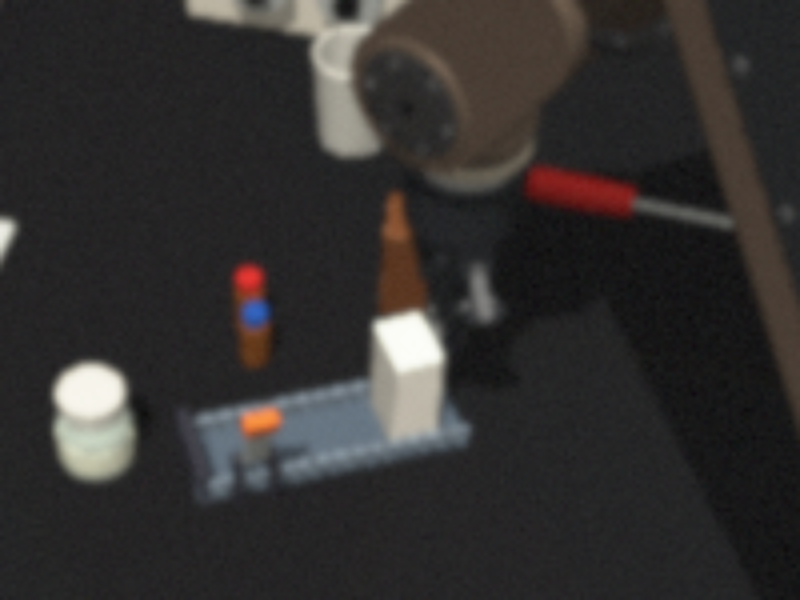

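View pics/w2.png

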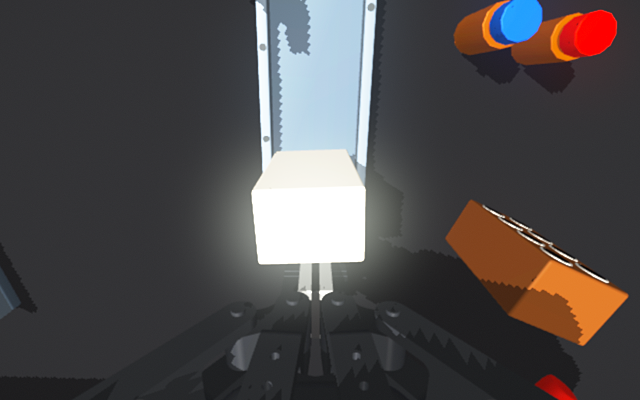

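The side view shows the closed fingers at (485,300) just behind the rack's upper back face. I'm pushing slowly.

```bash
python3 -m inch '{"grip":[1,1,1,1,1],"delta_pos":[[0,0,0.004],[0,0,0.004],[0,0,0.004],[0,0,0.004],[0,0,0.004]],"turn":[0,0,0,0,0]}'
python3 - <<'E'
from h import *
p,d=imaging.snapshot("side");a=p[100:230,240:400,::-1]
p,d=imaging.snapshot("wrist");cv2.imwrite("pics/s3.png",np.hstack([cv2.resize(a,(400,325)),cv2.resize(p[:,:,::-1],(400,325))]))
E
```

```text
time: 6.78
tcp_pos: [0.5048, -0.154, 0.0943]
orientation: [-90.0, 0.0, -58.8]
ft_force: [0.5, -0.6, 0.2]
gripper_width: 0.0001
```

View pics/s3.png

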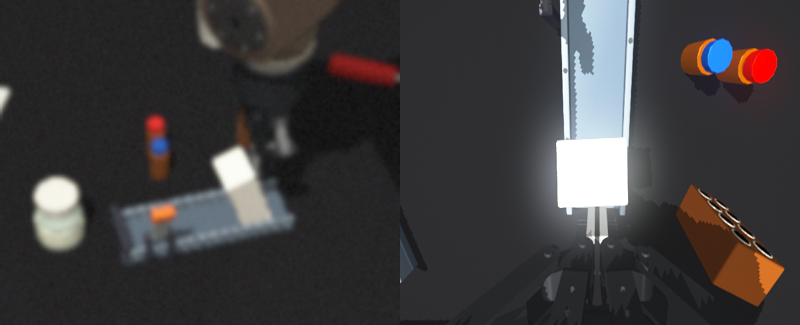

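The rack is tilting towards the stop (side view, about (240,185)), so I'm continuing.

```bash
python3 -m inch '{"grip":[1,1,1,1,1],"delta_pos":[[0,0,0.004],[0,0,0.004],[0,0,0.004],[0,0,0.003],[0,0,0]],"turn":[0,0,0,0,0]}'
python3 - <<'E'
from h import *
p,d=imaging.snapshot("side");a=p[100:230,240:400,::-1]
p,d=imaging.snapshot("wrist");cv2.imwrite("pics/s4.png",np.hstack([cv2.resize(a,(400,325)),cv2.resize(p[:,:,::-1],(400,325))]))
E
```

```text
time: 7.5
tcp_pos: [0.5176, -0.1462, 0.0943]
orientation: [-90.0, -0.0, -58.8]
ft_force: [0.3, -0.4, 0.8]
gripper_width: -0.0001
```

View pics/s4.png

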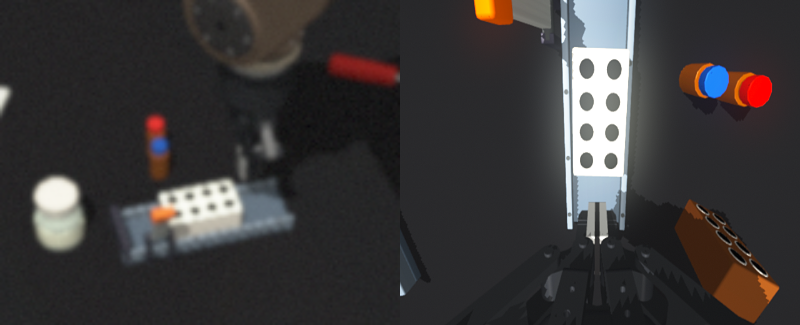

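It fell flat with its holes up, between the rails (wrist view, about (600,110)). I'm measuring the rear end of the rack and refining the tray pose.

```bash
cat > m.py <<'E'
from h import *
O=np.array([.5675,-.1227,0]);yaw=np.radians(30.5)
ex=np.array([np.cos(yaw),np.sin(yaw),0]);ey=np.array([-ex[1],ex[0],0])
def tf(q): return np.c_[(q-O)@ex,(q-O)@ey,q[:,2]]
s=readout.sense();print("tcp",tf(s['tcp_pos'][None]).round(4),s['orientation'].round(2),s['ft_force'].round(1),s['time'])
def meas(n):
    c=imaging.get_calibration(n);p,d=imaging.snapshot(n)
    v,u=np.nonzero(d>0);q=w(n,u,v,d=d[v,u],c=c);T=tf(q);col=p[v,u].astype(int)
    white=(col.min(1)>120)&(col.max(1)-col.min(1)<40)
    m=white&(abs(T[:,2]-.041)<.006)&(abs(T[:,1])<.035)&(T[:,0]>-.11)&(T[:,0]<.08)
    r=cv2.minAreaRect((T[m][:,:2]*1000).astype(np.float32))
    print(n,"rack top",m.sum(),np.percentile(T[m],[1,99],axis=0).round(4).tolist(),r)
    m=(T[:,2]>.024)&(T[:,2]<.036)&(abs(T[:,1])<.02)&(T[:,0]>.07)&(T[:,0]<.11)
    if m.sum(): print(" stop",m.sum(),np.percentile(T[m],[2,98],axis=0).round(4).tolist())
    m=(T[:,2]>.014)&(T[:,2]<.022)&(abs(T[:,1])<.045)&(T[:,0]>-.11)&(T[:,0]<.0)
    if m.sum(): print(" rails",m.sum(),np.percentile(T[m],[2,98],axis=0).round(4).tolist())
    o=(col[:,0]>180)&(col[:,1]>60)&(col[:,1]<170)&(col[:,2]<80)&(abs(T[:,0]-.055)<.03)&(abs(T[:,1]-.02)<.06)
    if o.sum(): print(" orange",o.sum(),np.median(T[o],0).round(4),np.percentile(T[o],[2,98],axis=0).round(4).tolist())
    return p
E
python3 - <<'E'
from m import *
meas("wrist");meas("top")
E
```

```text
tcp [[-0.0552  0.0051  0.0943]] [-9.000e+01  1.000e-02 -5.884e+01] [ 0.4  0.9 -0.4] 7.6
wrist rack top 10806 [[-0.0422, -0.0202, 0.0382], [0.0398, 0.0248, 0.0414]] ((-1.5780868530273438, 2.294313430786133), (46.230281829833984, 84.05711364746094), 89.42943572998047)
 rails 2565 [[-0.0995, -0.0273, 0.0156], [-0.0018, 0.036, 0.019]]
 orange 541 [0.0465 0.0545 0.104 ] [[0.0455, 0.0519, 0.0948], [0.0515, 0.0632, 0.1066]]
top rack top 151 [[-0.0046, -0.0183, 0.0361], [0.0409, 0.0269, 0.0452]] ((16.63636589050293, 4.109855651855469), (45.74766540527344, 49.02931594848633), 89.10649871826172)
 stop 46 [[0.0887, -0.0187, 0.0258], [0.0981, 0.0185, 0.0333]]
 rails 13 [[-0.0167, 0.0322, 0.0153], [-0.0015, 0.038, 0.0215]]
 orange 12 [0.0595 0.0617 0.1044] [[0.0473, 0.0552, 0.1016], [0.0672, 0.0641, 0.1083]]
```

```bash
python3 -m inch '{"grip":[1,1,1,1,1],"delta_pos":[[0.003,0,-0.018],[0,0,-0.017],[0,0.022,0],[0,0.022,0],[0,0,0]],"turn":[0,0,0,0,0]}'
python3 -m inch '{"grip":[1,1,1,1,1],"delta_pos":[[0,0,0.010],[0,0,0.010],[0,0,0.006],[0,0,0.004],[0,0,0]],"turn":[0,0,0,0,0]}'
python3 - <<'E'
from m import *
p=meas("wrist");cv2.imwrite("pics/w5.png",p[:,:,::-1])
E
```

```text
time: 8.32
tcp_pos: [0.4876, -0.1674, 0.0494]
orientation: [-90.1, 0.1, -58.9]
ft_force: [1.0, -0.6, -0.6]
gripper_width: 0.0002
time: 8.95
tcp_pos: [0.5149, -0.1513, 0.0504]
orientation: [-90.0, -0.0, -58.8]
ft_force: [-0.7, 0.4, -0.5]
gripper_width: -0.0001
tcp [[-0.0599  0.0021  0.0504]] [-89.99  -0.   -58.81] [-0.7  0.4 -0.5] 8.95
wrist rack top 17610 [[-0.0421, -0.0199, 0.0382], [0.0398, 0.0248, 0.0414]] ((-1.5786018371582031, 2.53533935546875), (46.04280471801758, 84.39912414550781), 89.5104751586914)
 rails 3594 [[-0.0911, -0.0272, 0.0149], [-0.0016, 0.0361, 0.0189]]
```

View pics/w5.png

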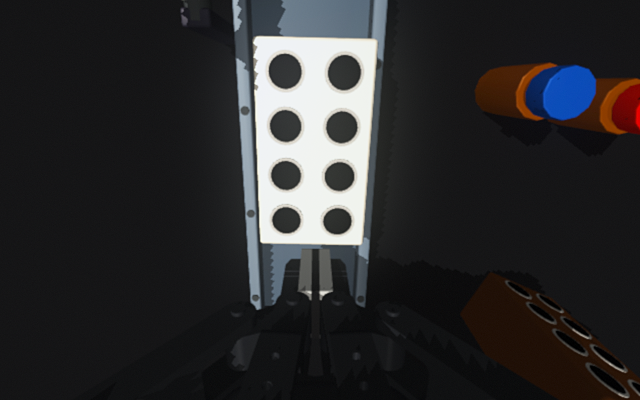

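The wrist view shows the rack straight and the fingers at (315,250), about 7 mm behind its rear end. I'm pushing it along the tray.

```bash
python3 -m inch '{"grip":[1,1,1,1,1],"delta_pos":[[0,0,0.006],[0,0,0.008],[0,0,0.008],[0,0,0.008],[0,0,0.006]],"turn":[0,0,0,0,0]}'
python3 - <<'E'
from m import *
p=meas("wrist");cv2.imwrite("pics/w6.png",p[:,:,::-1])
p,d=imaging.snapshot("side");cv2.imwrite("pics/s6.png",cv2.resize(p[100:230,240:400,::-1],None,fx=4,fy=4))
E
```

```text
time: 9.62
tcp_pos: [0.546, -0.1325, 0.0502]
orientation: [-90.0, 0.0, -58.8]
ft_force: [-2.1, -0.9, 2.1]
gripper_width: -0.0
tcp [[-0.0236  0.0025  0.0502]] [-90.     0.   -58.82] [-2.1 -0.9  2.1] 9.625
wrist rack top 16859 [[-0.0115, -0.0185, 0.0383], [0.0703, 0.0262, 0.0413]] ((28.91236114501953, 3.906526565551758), (83.7177963256836, 46.237037658691406), 0.7445381283760071)
 stop 1288 [[0.0873, -0.0192, 0.0245], [0.0905, 0.0192, 0.031]]
 rails 2101 [[-0.0561, -0.0272, 0.0151], [-0.001, 0.036, 0.0188]]
 orange 4665 [0.0579 0.0573 0.1053] [[0.0469, 0.0536, 0.1032], [0.0687, 0.0628, 0.1069]]
```

View pics/w6.png

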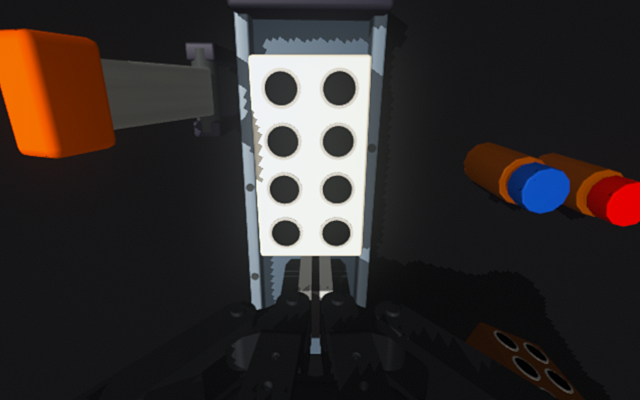

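View pics/s6.png

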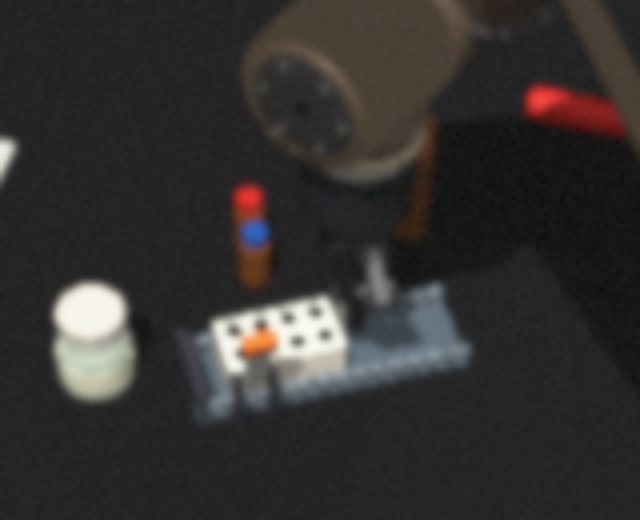

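About 17 mm remain to the stop; the rack is straight and nothing is obstructed. I'm closing in gently.

```bash
python3 -m inch '{"grip":[1,1,1,1,1],"delta_pos":[[0,0,0.004],[0,0,0.004],[0,0,0.003],[0,0,0.002],[0,0,0.001]],"turn":[0,0,0,0,0]}'
python3 - <<'E'
from m import *
meas("wrist")
E
python3 -m inch '{"grip":[1,1,1,1,1],"delta_pos":[[0,0,0.0005],[0,0,0.0005],[0,0,0.0005],[0,0,0.0005],[0,0,0.0005]],"turn":[0,0,0,0,0]}'
python3 - <<'E'
from m import *
p=meas("wrist");cv2.imwrite("pics/w7.png",p[:,:,::-1])
E
```

```text
time: 10.35
tcp_pos: [0.5576, -0.1256, 0.0503]
orientation: [-90.0, 0.0, -58.8]
ft_force: [-1.1, -0.4, -0.6]
gripper_width: 0.0001
tcp [[-0.01    0.0026  0.0503]] [-90.     0.   -58.84] [-1.1 -0.4 -0.6] 10.35
wrist rack top 15342 [[0.0019, -0.0186, 0.0383], [0.0795, 0.0261, 0.0413]] ((40.318729400634766, 3.839710235595703), (79.49986267089844, 45.94672393798828), 0.6652523279190063)
 stop 2986 [[0.0875, -0.0191, 0.0263], [0.0972, 0.0192, 0.0311]]
 rails 1592 [[-0.0432, -0.0272, 0.015], [-0.001, 0.036, 0.0188]]
 orange 4142 [0.059  0.0577 0.1052] [[0.0472, 0.0537, 0.103], [0.069, 0.0632, 0.1068]]
time: 11.02
tcp_pos: [0.5597, -0.1243, 0.0503]
orientation: [-90.0, 0.0, -58.8]
ft_force: [-1.0, -0.8, -0.3]
gripper_width: 0.0002
tcp [[-0.0076  0.0026  0.0503]] [-89.99   0.   -58.84] [-1.  -0.8 -0.3] 11.025
wrist rack top 14580 [[0.0043, -0.0186, 0.0383], [0.0793, 0.0261, 0.0413]] ((41.592071533203125, 3.7774295806884766), (77.01554870605469, 46.00157165527344), 0.7827336192131042)
 stop 2806 [[0.0878, -0.0192, 0.0278], [0.0972, 0.0192, 0.0311]]
 rails 1508 [[-0.0407, -0.0272, 0.0151], [-0.0008, 0.036, 0.0188]]
 orange 4007 [0.059  0.0577 0.1052] [[0.0472, 0.0537, 0.103], [0.069, 0.0632, 0.1067]]
```

View pics/w7.png

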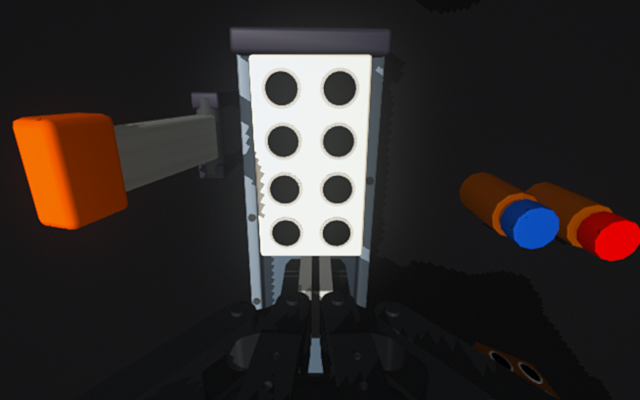

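The rack's far edge (row 55) nearly touches the stop (row 50), but there is no force rise yet. I'll continue until contact.

```bash
python3 -m inch '{"grip":[1,1,1,1,1],"delta_pos":[[0,0,0.0005],[0,0,0.0005],[0,0,0],[0,0,0],[0,0,0]],"turn":[0,0,0,0,0]}'
python3 -m inch '{"grip":[1,1,1,1,1],"delta_pos":[[0,0,0.0005],[0,0,0.0005],[0,0,0],[0,0,0],[0,0,0]],"turn":[0,0,0,0,0]}'
```

```text
time: 11.7
tcp_pos: [0.56, -0.1239, 0.0503]
orientation: [-90.0, 0.0, -58.8]
ft_force: [-4.2, -2.4, 1.8]
gripper_width: 0.0001
time: 12.32
tcp_pos: [0.56, -0.1236, 0.0502]
orientation: [-90.1, 0.1, -58.8]
ft_force: [-9.7, -6.1, 5.0]
gripper_width: 0.0002
```

There is a firm 11 N contact with the TCP stalled, so the rack is home. I'm retreating, rising, and moving over to the outside of the bar.

```bash
python3 -m inch '{"grip":[1,1,1,1,1],"delta_pos":[[0,0,-0.01],[0,0,-0.02],[0,-0.05,0],[0,-0.05,0],[0,-0.05,0]],"turn":[0,0,0,0,0]}'
python3 - <<'E'
from m import *
p=meas("wrist");cv2.imwrite("pics/w8.png",p[:,:,::-1])
E
```

```text
time: 12.95
tcp_pos: [0.5347, -0.1393, 0.2017]
orientation: [-90.0, 0.0, -58.9]
ft_force: [1.2, -0.4, 0.0]
gripper_width: 0.0
tcp [[-0.0367  0.0023  0.2017]] [-8.999e+01  1.000e-02 -5.887e+01] [ 1.2 -0.4  0. ] 12.95
wrist rack top 5446 [[0.0047, -0.0189, 0.0382], [0.0793, 0.026, 0.0419]] ((41.916229248046875, 3.6081466674804688), (76.34103393554688, 46.05417251586914), 0.22562767565250397)
 stop 631 [[0.0886, -0.0192, 0.028], [0.0973, 0.0193, 0.0313]]
 rails 1270 [[-0.0996, -0.0275, 0.0155], [-0.0017, 0.0358, 0.0192]]
 orange 450 [0.0578 0.0519 0.1006] [[0.046, 0.0499, 0.0934], [0.0696, 0.0612, 0.1063]]
```

View pics/w8.png

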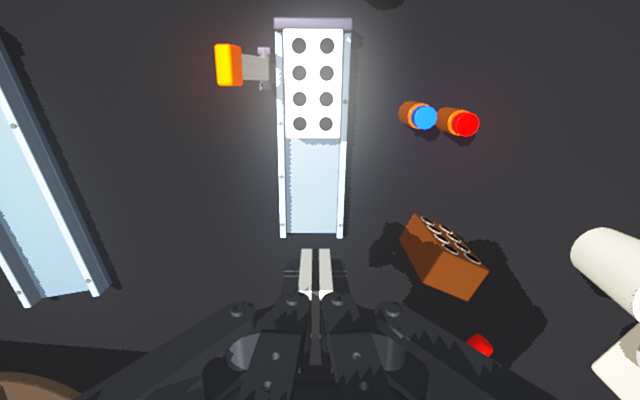

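The wrist view shows the rack against the stop at (318,27), undisturbed, with the bar still leaning outward at (228,65). I'm moving outside the bar and lowering.

```bash
python3 -m inch '{"grip":[1,1,1,1,1],"delta_pos":[[-0.0215,0,0.019],[-0.0215,0,0.019],[-0.0215,0,0.019],[-0.0215,0,0.019],[-0.0215,0,0.019]],"turn":[0,0,0,0,0]}'
python3 -m inch '{"grip":[1,1,1,1,1],"delta_pos":[[0,0,0],[0,0.034,0],[0,0.034,0],[0,0.034,0],[0,0,0]],"turn":[0,0,0,0,0]}'
python3 - <<'E'
from m import *
p,d=imaging.snapshot("side");a=p[100:230,240:400,::-1]
p,d=imaging.snapshot("wrist");cv2.imwrite("pics/s9.png",np.hstack([cv2.resize(a,(400,325)),cv2.resize(p[:,:,::-1],(400,325))]))
E
```

```text
time: 13.62
tcp_pos: [0.5608, 0.0026, 0.2]
orientation: [-90.0, 0.0, -58.9]
ft_force: [0.4, -0.4, 0.3]
gripper_width: -0.0005
time: 14.25
tcp_pos: [0.56, 0.0013, 0.0965]
orientation: [-90.2, 0.1, -58.9]
ft_force: [0.3, 0.3, 0.2]
gripper_width: -0.0
tcp [[0.0565 0.1107 0.0965]] [-90.19   0.15 -58.89] [0.3 0.3 0.2] 14.25
```

View pics/s9.png

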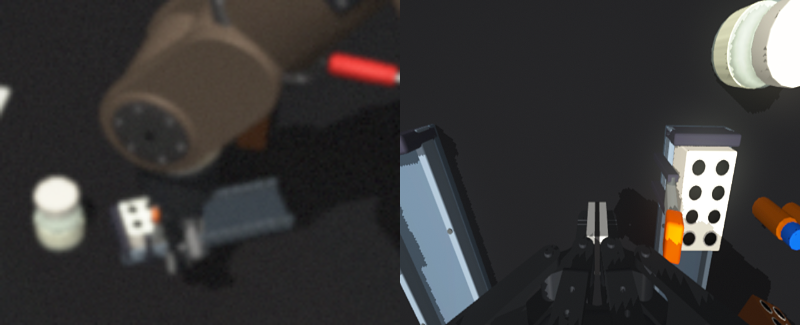

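The fingers sit outside the bar in the wrist view, at (597,215) against the bar tip at (673,235). I'm pushing inward.

```bash
python3 -m inch '{"grip":[1,1,1,1,1],"delta_pos":[[0.012,0,0],[0.010,0,0],[0.008,0,0],[0.007,0,0],[0.007,0,0]],"turn":[0,0,0,0,0]}'
python3 -m inch '{"grip":[1,1,1,1,1],"delta_pos":[[0.006,0,0],[0.006,0,0],[0.006,0,0],[0.006,0,0],[0.004,0,0]],"turn":[0,0,0,0,0]}'
python3 - <<'E'
from m import *
p,d=imaging.snapshot("side");a=p[100:230,240:400,::-1]
p,d=imaging.snapshot("wrist");cv2.imwrite("pics/s10.png",np.hstack([cv2.resize(a,(400,325)),cv2.resize(p[:,:,::-1],(400,325))]))
E
```

```text
time: 14.98
tcp_pos: [0.5843, -0.0358, 0.0983]
orientation: [-90.0, 0.0, -58.8]
ft_force: [-0.7, -0.1, 0.1]
gripper_width: -0.0002
time: 15.6
tcp_pos: [0.5988, -0.0597, 0.0983]
orientation: [-90.0, 0.0, -58.8]
ft_force: [-0.2, -0.2, -0.7]
gripper_width: -0.0001
tcp [[0.0589 0.0384 0.0983]] [-90.     0.   -58.85] [-0.2 -0.2 -0.7] 15.6
```

View pics/s10.png

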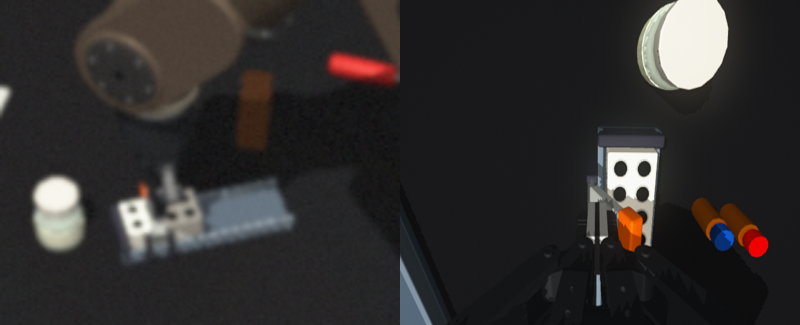

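The bar is past upright, leaning inward. I'm pushing on.

```bash
python3 -m inch '{"grip":[1,1,1,1,1],"delta_pos":[[0.005,0,0],[0.005,0,0],[0.005,0,0],[0.003,0,0],[0,0,0]],"turn":[0,0,0,0,0]}'
python3 - <<'E'
from m import *
p,d=imaging.snapshot("side");a=p[100:230,240:400,::-1]
p=meas("wrist");cv2.imwrite("pics/s11.png",np.hstack([cv2.resize(a,(400,325)),cv2.resize(p[:,:,::-1],(400,325))]))
E
```

```text
time: 16.32
tcp_pos: [0.608, -0.0749, 0.0983]
orientation: [-90.0, 0.0, -58.9]
ft_force: [0.7, -0.4, -0.4]
gripper_width: 0.0002
tcp [[0.0591 0.0206 0.0983]] [-90.     0.   -58.86] [ 0.7 -0.4 -0.4] 16.325
wrist rack top 2065 [[0.0067, -0.0184, 0.0383], [0.0798, 0.0269, 0.0415]] ((42.17730712890625, 4.033109664916992), (75.88340759277344, 45.58803176879883), 0.3103247880935669)
 stop 1433 [[0.087, -0.0191, 0.0253], [0.0976, 0.0189, 0.035]]
 rails 56 [[-0.0119, -0.0275, 0.0166], [-0.0006, -0.0239, 0.0189]]
 orange 1059 [ 0.0593 -0.0116  0.057 ] [[0.0473, -0.0187, 0.0546], [0.0693, -0.0045, 0.0584]]
```

View pics/s11.png

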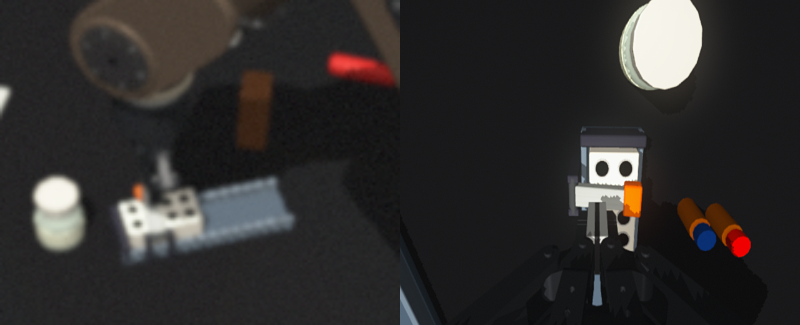

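It has fallen over the rack. I'm retreating straight up and checking that it lies level.

```bash
python3 -m inch '{"grip":[1,1,1,1,1],"delta_pos":[[0,-0.02,0],[0,-0.05,0],[0,-0.05,0],[0,0,-0.05],[0,0,-0.05]],"turn":[0,0,0,0,0]}'
python3 - <<'E'
from m import *
p=meas("wrist");cv2.imwrite("pics/w12.png",p[:,:,::-1])
c=imaging.get_calibration("wrist");p,d=imaging.snapshot("wrist")
v,u=np.nonzero(d>0);T=tf(w("wrist",u,v,d=d[v,u],c=c))
for y in np.arange(-.03,.05,.005):
    m=(abs(T[:,0]-.0585)<.005)&(abs(T[:,1]-y)<.0025)
    if m.sum(): print(round(y,3),m.sum(),np.median(T[m,2]).round(4))
p=meas("top");p,d=imaging.snapshot("side");cv2.imwrite("pics/s12.png",cv2.resize(p[100:230,240:400,::-1],None,fx=4,fy=4))
E
```

```text
time: 17.05
tcp_pos: [0.5212, -0.1266, 0.2188]
orientation: [-90.0, -0.0, -58.8]
ft_force: [0.8, -0.3, 1.2]
gripper_width: 0.0
tcp [[-0.0418  0.0202  0.2188]] [-8.996e+01 -5.000e-02 -5.877e+01] [ 0.8 -0.3  1.2] 17.05
wrist rack top 3386 [[0.004, -0.0189, 0.0382], [0.0794, 0.0258, 0.042]] ((41.83385467529297, 3.196918487548828), (76.4747314453125, 45.3298454284668), 0.31938329339027405)
 stop 535 [[0.0889, -0.0192, 0.0279], [0.0972, 0.019, 0.0314]]
 rails 1167 [[-0.0997, -0.0276, 0.0152], [-0.0015, 0.036, 0.0193]]
-0.03 31 0.0002
-0.025 26 0.0181
-0.02 53 0.051
-0.015 84 0.0513
-0.01 77 0.051
-0.005 81 0.0504
0.0 84 0.0497
0.005 82 0.0498
0.01 78 0.0496
0.015 78 0.0498
0.02 77 0.0496
0.025 81 0.0494
0.03 94 0.0497
0.035 85 0.0497
0.04 84 0.0499
0.045 42 0.0489
top rack top 154 [[0.0139, -0.0154, 0.036], [0.0796, 0.0284, 0.0464]] ((45.71576690673828, 6.266902923583984), (45.01689147949219, 68.02808380126953), 89.64539337158203)
 stop 41 [[0.0769, -0.0182, 0.026], [0.098, 0.0181, 0.0347]]
 orange 28 [ 0.0564 -0.0117  0.0509] [[0.0472, -0.018, 0.0467], [0.0663, -0.0063, 0.0547]]
```

View pics/w12.png

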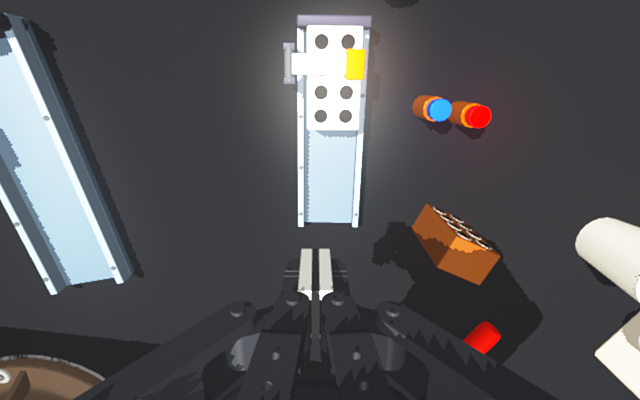

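View pics/s12.png

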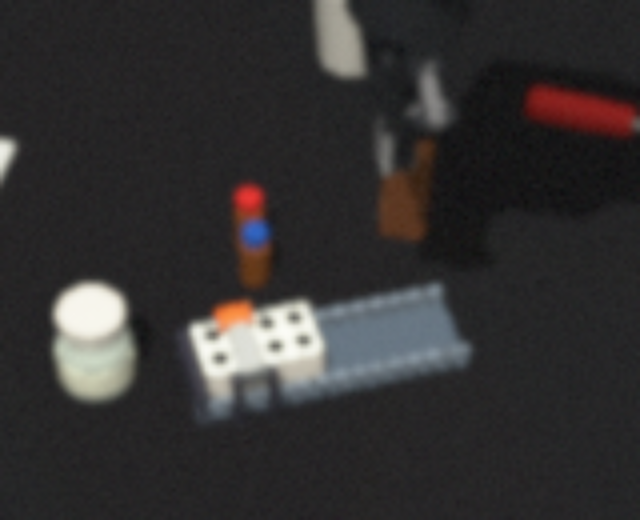

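The bar is level, with its top at 49.5 to 51 mm along its whole length. The rack is flat against the stop and its position hasn't changed. The vials, jar and brown block are standing where they were. Handing in.

```bash
python3 -c "
from cell import ctrl
print(ctrl.job_done())"
```

```text
the job is handed in; nothing more can be done
None
```

The job is done and handed in at about 17 s of the 48 s allowed. With the shut fingers I tipped the white rack over towards the stop, pushed it along the tray until it met the stop, and flipped the orange-tipped bar inward.

My last checks, taken with the arm clear of everything:
- **Rack:** it lies flat with its holes up and its top at about 40 mm. I stopped pushing when the force along the tray reached about 11 N and the tool stalled. Its rear end plus 84 mm agrees with the measured stop face to within about 1 mm.
- **Bar:** it lies level across the rack, with its top at 49.5 to 51 mm along its length. Just after it fell, one reading put the orange tip at 57 mm. Two later readings, from the wrist and top cameras, gave about 51 mm, so I took the first as an error from the close wrist view.
- **Other things:** the vials, jar and brown block look unmoved in the last pictures. I kept clear of the rest but did not measure them again.
- **Tray position:** the wrist-camera readings shifted the tray sideways by about 4.5 mm compared with my first fit. I relied on contact force and relative positions instead of that fit.

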